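# Pop open the blue-button compartment of the organiser and push its lid right back

## Robot

A 6-joint arm with a two-finger parallel gripper is mounted at the origin on the work surface. World frame = base frame: x ahead of the robot, y to its left, z up, the work surface at z = 0. Lengths are in mm, angles in rad, forces in N, time in s.
With the tool pointing down it reaches from about 400 to 925 mm from the base axis. Payload 12.5 kg.
Tool frame: the origin (TCP) lies between the finger pads; the fingertips stand 17 mm ahead of it and the grasp point (between the pads) lies 2 mm behind it; z points along the fingers, y is the line along which they close (so a half turn about z gives the same grasp; the last joint's range is limited). The gripper opens to 95 mm and grips with 3 to 60 N. Pads are 20 mm wide; open, the fingers measure 119 mm over their backs; the gripper's body (75 mm by 180 mm) begins 59 mm behind the grasp point.
Start: joints at [-1.208, 0.491, 1.559, -0, 1.092, -0.106], TCP at [282.409, -557.575, 231.661] pointing down, gripper open.
Joint ranges: [-3.1, 3.1], [-0.84, 2.19], [0.05, 2.79], [-1.13, 4.28], [0.06, 2.93], [-2.69, 2.69]. Speed limits (rad/s): [2.22, 2.22, 2.79, 3.14, 3.14, 3.14].

## Interface

Orientations are given as a unit quaternion [x, y, z, w].
In Python, from cell import manip, camera, spotter gives the robot as it stands.
- The arm moves only by the tool jog_arm, never from a script. Its argument "motion" is text: rows parted by semicolons, each of 7 numbers parted by spaces: the shift along the tool's x, y, z as a fraction of full scale, then the turn, a rotation vector about the tool's x, y, z as a fraction of full scale, then the opening, from -1 (shut) to 1 (fully open), so that 0 is half open. A call has exactly 5 rows; each row shifts and turns the commanded pose from where the row before left it, along the tool's axes as they then stand; what a row does not reach is not made up. Full scale, the value 1, is 20 mm for a shift and 0.15 rad for a turn. A row lasts 1/10 s, in which the tool goes at most 50 mm and 8.59 degrees, less where a joint would pass 70% of its speed; a pose out of reach is approached as far as the arm can. A call with a number of a shift or a turn outside -1 to 1 is refused whole. A call with a gripper value outside its range is refused whole. The fingers move at their own pace and stop on an object; "grip_force" is the grip in N (left out, the last holds). Time passes only in rows, so rows that do not move let the fingers close, or fill a call up. It gives the time, the measured TCP pose, the force, the opening and the grip force at its end, in the units of the state.
- manip.state(): the state, without advancing time (a new reading comes with each control period).
- camera(name): name is "scene" or "top" or "wrist"; returns a dict with "img" (400x640x3 uint8, red, green, blue), "vfov" (degrees; the focal length in pixels is half the picture's height over the tangent of half this angle, whatever the lens; pixels are square), "cx", "cy" (the principal point, pixels), "R" (3x3) and "t" (3): a world point X has camera coordinates R X + t. Camera axes: x right, y down, z forward; pixel columns grow to the right and rows downward; lengths in mm; the calibration is good to about 2 mm. A picture is of the moment at which its call begins. There is no depth.
- manip.job_done(): hands the job in; it is judged then, once.
Trained networks look in a picture, given as the dict that the camera call returned (one of the last four; its "shot" number tells which), for a name from the list of things; names that differ only in an ending like _2 or _b are one class to them, and where a whole thing is asked for, a point or a joint stands for the part that bears it (a point fixed in the world has none). Each returns a list of dicts, best first, with "p" (0 to 1); they miss things now and then, are a little off and sometimes report something else, mostly with a low value. They report only what shows in the picture. A call takes as long as a camera call.
- spotter.trace(picture, query): "region" (400x640 bool, what is visible of it) and "bbox" ([left, top, width, height] in pixels, round what is visible of it).
The state is a dict: "time_s": time; "q": joint angles; "dq": joint speeds; "joint_efforts": joint torques, N m; "ee_pos": TCP position; "ee_rot": TCP orientation; "force": force on the tool from outside, world axes, zero at the start; "ft_torque": the same for the moment, N m; "finger_gap": opening from 0.0 (shut) to 1.0 (fully open); "gripper_force": force on a finger pad.
Only numpy, scipy, OpenCV 4.12 (cv2) and the standard library are available. Lean on these libraries where they do the work, as an engineer would, in place of code of your own. Each camera call takes 0.05 s, during which the arm holds its last target. There are 200 camera calls.

## Task

I want the earrings in the compartment with the blue button. Press the blue button with the fingertips so that the catch lets go and the spring lifts that lid ajar, then push the lid back with the outside of the fingers, past upright, so that it stays wide open, and move clear. Pick nothing up, keep the white and yellow compartments shut, and leave everything else where it stands.

Things in the scene. Friction and masses are not known exactly. Their poses are not given: they have to be found in the camera images.
- tray: pink tray of the organiser, 116 (x) x 226 (y) x 5 mm, fixed; origin under its centre, x from front to back. Three pink compartments stand on it side by side, 70 mm apart in y, in any order; each is fixed, 100 mm deep (x), 64 mm wide, and has a push button (blue, white or yellow) at its front and behind it a pink lid with a spot of the same colour, hinged at the back.
- button_blue_top (a point): centre of the top face of the blue button, 24 (x) x 34 (y) mm, its top 51 mm above the work surface, 10 mm above the block round it; x runs from front to back, z up. Goes straight down 5 mm: about 1.5 N to start, 5 N at the bottom; the catch lets go after 3 to 4 mm; the button springs back up when let go.
- button_blue (a joint): travel of the blue button in m: 0 up, 0.005 fully pressed
- lid_blue_hinge (a point): middle of the hinge axis of the blue-button lid, fixed, 79 mm behind the button's centre and 43 mm above the work surface; same axes as the button point (the hinge axis is its y)
- lid_blue_edge (a point): middle of the free front edge of the blue-button lid, mid-thickness. The lid is 58 mm long from hinge to this edge, 60 mm wide, 4 mm thick, 18 g; shut, the edge is 21 mm behind the button's centre and the lid's top is 45 mm above the work surface. A latch tongue 12 mm wide reaches 6 mm past the edge, 9 mm below it.
- lid_blue (a joint): opening angle of the blue-button lid in rad: 0 shut and latched, about 0.8 to 1.1 where the spring leaves it ajar, 1.57 upright, 2.1 its stop, leaning back. Latched, it cannot be pried. A friction hinge keeps it wherever it is left beyond ajar. It swings at under 1 N if the finger rises and goes back with the edge on its arc; a level push low on the ajar lid jams on friction.
- lid_white (a joint): opening angle of the white-button lid, rad; 0 shut (must stay shut)
- lid_yellow (a joint): opening angle of the yellow-button lid, rad; 0 shut (must stay shut)
- watch_window_handle (a point): knob of the glass window of the stainless watch box (110 x 140 x 65 mm, fixed, window may stand partly open, its knob up to 160 mm high); bystander
- earring_stand: white ceramic earring stand, 90 mm foot, 156 mm tall with two cross bars up to 108 mm wide, loose; origin under its foot; bystander
- perfume: amber glass perfume bottle 45 x 60 x 92 mm, loose; origin under its base; bystander
- comb: wooden comb 170 x 44 x 8 mm lying flat, loose; origin on its underside; bystander
- hair_claw: tortoiseshell hair claw about 48 x 90 x 64 mm, loose; origin on its underside; bystander
- ring_dish: blue ceramic dish, 90 mm across, 25 mm high, loose; origin under its base; bystander
- cream_jar: green glass jar with white lid, 60 mm across, 50 mm high, loose; origin under its base; bystander

How it is judged (in metres and radians):
On the way, in this order (a step that is already met when the one before it is completed fails the run):
1. the blue button is pressed and the sprung lid lifts ajar (value of joint lid_blue above 0.3 rad), for 0.05 s.
2. the lid is pushed back past upright (value of joint lid_blue above 1.6 rad), for 0.1 s.
At the end, for the whole second after the job is handed in: The blue-button lid stands open past upright (over 1.6 rad) and at rest, its button is up again (within 1.5 mm), the white and yellow lids are shut (under 0.08 rad), and the robot is clear (value of joint lid_blue above 1.6 rad and velocity of joint lid_blue between -0.1 and 0.1 rad/s and value of joint button_blue below 0.0015 m and value of joint each of lid_white, lid_yellow below 0.08 rad); the robot touches nothing.
It fails at once if the white or yellow compartment comes open (value of joint any of lid_white, lid_yellow above 0.1 rad).
It fails at once if a bystander is picked up, pushed more than 20 mm or knocked over, or the watch box window is swung (distance of any of earring_stand, perfume, comb, hair_claw, ring_dish, cream_jar, watch_window_handle from where it was at the start of the episode above 0.02 m or angle between any of earring_stand, perfume, comb, hair_claw, ring_dish, cream_jar's own z axis and vertical above 0.4 rad).
It also fails if it takes over 38 s, if anything falls off the work surface, if the arm or the gripper's body presses on something with over 40 N, if the wrist force passes 120 N, or if a joint passes its speed limit or range.

## Working session

There is one attempt and no reset: what is moved stays moved. The work goes in short steps, Python scripts to look and compute and a tool call to move; the robot and the scene stay as the last step left them, time stands still between calls to the robot, and variables do not carry over. Pictures are saved under pics/ and viewed, at most 10 in all, crops included, and the job is handed in when it is done.

Besides the shell and the picture viewer there is one more tool, called after "Call:" as name(argument=value, ...), one argument or row to a line, values as JSON. jog_arm: Moves the arm, as the interface text tells. Its arguments: {"type":"object","properties":{"motion":{"type":"string"},"grip_force":{"type":"number"}},"required":["motion"]}

```bash
mkdir -p pics
cat > h.py <<'E'
import numpy as np, cv2
from cell import manip, camera, spotter
def ray(c,u,v):
    f=c['img'].shape[0]/2/np.tan(np.radians(c['vfov'])/2)
    R=np.array(c['R']);t=np.array(c['t'])
    d=R.T@np.array([(u-c['cx'])/f,(v-c['cy'])/f,1]); return -R.T@t,d
def atz(c,u,v,z):
    o,d=ray(c,u,v); return o+d*(z-o[2])/d[2]
def save(c,n): cv2.imwrite('pics/'+n,cv2.cvtColor(c['img'],cv2.COLOR_RGB2BGR))
E
python3 - <<'E'
from h import *
s=manip.state(); print(s['time_s'],s['ee_pos'],s['ee_rot'],s['finger_gap'])
for n in ['top','scene']:
    c=camera(n); save(c,n+'0.png')
    for q in ['button_blue','lid_blue','tray','earring_stand','perfume','watch_window_handle','hair_claw','cream_jar']:
        for d in spotter.trace(c,q)[:2]:
            r=d['region']; v,u=np.nonzero(r)
            print(n,q,round(d['p'],2),d['bbox'],u.mean().round(1),v.mean().round(1),atz(c,u.mean(),v.mean(),{'button_blue':51,'lid_blue':45}.get(q,40)).round(0))
print(manip.state()['time_s'])
E
```

```text
0.0 [ 282.30967875 -557.3415695   231.04438012] [ 9.72654814e-01  2.32254772e-01 -8.48161193e-05 -5.70629596e-04] 1.0003289829973259
top button_blue 0.62 [258.6, 192.6, 16.1, 7.3] 266.2 196.1 [546. 173.  51.]
top lid_blue 0.73 [255.2, 174.0, 20.9, 15.7] 265.7 180.4 [597. 176.  45.]
top lid_blue 0.24 [303.8, 169.8, 12.9, 19.6] 309.7 178.6 [602.  37.  45.]
top tray 0.84 [253.9, 166.0, 70.7, 41.5] 291.2 188.6 [571.  95.  40.]
top earring_stand 0.74 [435.5, 145.6, 38.9, 31.7] 448.5 163.7 [ 650. -402.   40.]
top perfume 0.81 [440.5, 200.2, 26.8, 21.2] 453.4 209.0 [ 506. -415.   40.]
top watch_window_handle 0.77 [167.6, 154.7, 40.3, 35.5] 187.6 171.8 [625. 426.  40.]
top hair_claw 0.87 [373.5, 247.7, 26.3, 14.4] 388.3 253.8 [ 366. -209.   40.]
top cream_jar 0.65 [278.6, 170.6, 19.5, 17.2] 287.9 179.6 [599. 106.  40.]
scene button_blue 0.66 [234.0, 142.7, 23.9, 24.9] 247.1 154.2 [ 518. -398.   51.]
scene button_blue 0.49 [366.7, 236.0, 12.5, 13.6] 373.1 243.9 [551. 178.  51.]
scene lid_blue 0.57 [348.3, 247.4, 30.2, 20.9] 362.9 255.4 [598. 179.  45.]
scene tray 0.88 [302.9, 237.0, 86.2, 47.8] 349.2 262.9 [639. 165.  40.]
scene earring_stand 0.74 [191.9, 147.1, 36.3, 46.6] 212.6 171.4 [ 649. -424.   40.]
scene perfume 0.94 [235.1, 143.2, 22.9, 22.3] 247.1 153.5 [ 507. -414.   40.]
scene watch_window_handle 0.68 [397.6, 268.3, 76.1, 69.7] 436.8 301.6 [586. 402.  40.]
scene hair_claw 0.63 [303.7, 155.8, 25.3, 13.8] 315.8 161.1 [ 376. -202.   40.]
scene hair_claw 0.62 [397.8, 268.3, 74.9, 70.4] 436.6 301.6 [587. 402.  40.]
scene cream_jar 0.59 [229.3, 227.9, 19.6, 26.2] 238.5 240.3 [ 787. -119.   40.]
scene cream_jar 0.22 [397.2, 268.0, 78.8, 70.0] 436.8 301.5 [586. 402.  40.]
0.9
```

Run:
```python
import cv2,numpy as np
a=cv2.imread('pics/top0.png')[130:280,150:490]
a=cv2.resize(a,(780,344),interpolation=cv2.INTER_CUBIC)
b=cv2.imread('pics/scene0.png')[200:340,280:500]
b=cv2.resize(b,(400,254),interpolation=cv2.INTER_CUBIC)
c=cv2.resize(cv2.imread('pics/scene0.png'),(380,238))
o=np.zeros((600,800,3),np.uint8);o[:344,:780]=a;o[345:599,:400]=b;o[345:583,405:785]=c
cv2.imwrite('pics/m.png',o)
```

```text
(no output)
```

View pics/m.png

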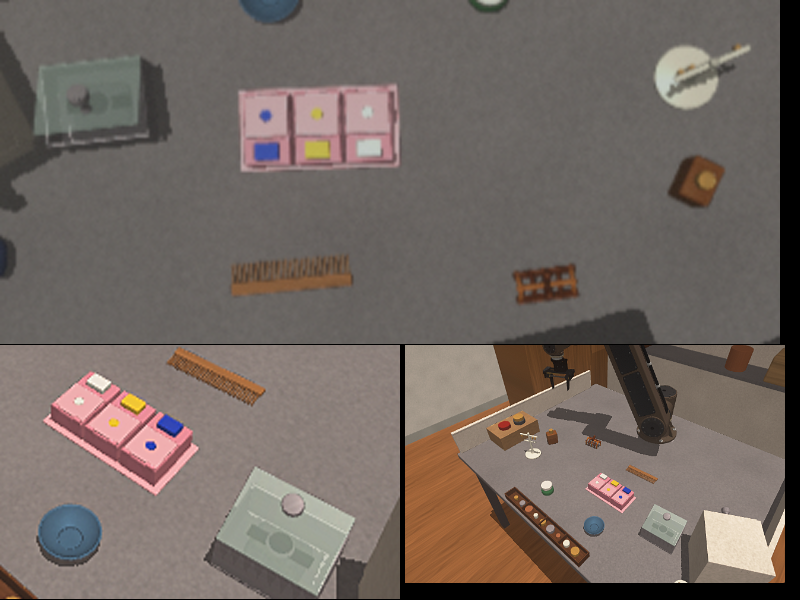

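The organiser stands at about (570, 95), yawed about 3°. The blue compartment is on its left, with the button at about (548, 175) (top picture pixel 266,196). I'll travel high with the fingers shutting and turn to the tray's yaw on the way.

Call:
jog_arm(
  motion="0.72 -0.69 0 0 0 0.55 -1; 0.66 -0.75 0 0 0 0.55 -1; 0.6 -0.8 0 0 0 0.55 -1; 0.53 -0.85 0 0 0 0.55 -1; 0.46 -0.89 0 0 0 0.55 -1",
  grip_force=5,
)

```text
time_s: 1.4
ee_pos: [315.7, -462.5, 231.7]
ee_rot: [1.0, 0.026, 0.0, 0.0]
force: [0.2, -0.3, -0.4]
finger_gap: 0.639
gripper_force: 0.0
```

Call:
jog_arm(
  motion="0.38 -0.92 0 0 0 0 -1; 0.38 -0.92 0 0 0 0 -1; 0.38 -0.92 0 0 0 0 -1; 0.38 -0.92 0 0 0 0 -1; 0.38 -0.92 0 0 0 0 -1",
)

```text
time_s: 1.9
ee_pos: [348.7, -367.8, 231.7]
ee_rot: [1.0, 0.029, 0.0, 0.0]
force: [-0.1, -0.4, 0.5]
finger_gap: 0.217
gripper_force: 0.0
```

Call:
jog_arm(
  motion="0.38 -0.92 0 0 0 0 -1; 0.38 -0.92 0 0 0 0 -1; 0.38 -0.92 0 0 0 0 -1; 0.38 -0.92 0 0 0 0 -1; 0.38 -0.92 0 0 0 0 -1",
)

```text
time_s: 2.4
ee_pos: [381.3, -273.8, 231.7]
ee_rot: [1.0, 0.029, 0.0, 0.0]
force: [-0.4, -1.0, 0.5]
finger_gap: 0.004
gripper_force: 0.0
```

Call:
jog_arm(
  motion="0.38 -0.92 0 0 0 0 -1; 0.38 -0.92 0 0 0 0 -1; 0.38 -0.92 0 0 0 0 -1; 0.38 -0.92 0 0 0 0 -1; 0.38 -0.92 0 0 0 0 -1",
)

```text
time_s: 2.9
ee_pos: [413.9, -179.8, 231.7]
ee_rot: [1.0, 0.029, 0.0, 0.0]
force: [-0.7, 0.1, -0.1]
finger_gap: 0.002
gripper_force: 0.0
```

Call:
jog_arm(
  motion="0.38 -0.92 0 0 0 0 -1; 0.38 -0.92 0 0 0 0 -1; 0.38 -0.92 0 0 0 0 -1; 0.38 -0.92 0 0 0 0 -1; 0.38 -0.92 0 0 0 0 -1",
)

```text
time_s: 3.4
ee_pos: [446.6, -85.8, 231.7]
ee_rot: [1.0, 0.029, 0.0, 0.0]
force: [0.3, 1.1, -0.3]
finger_gap: 0.003
gripper_force: 0.0
```

Call:
jog_arm(
  motion="0.38 -0.92 0 0 0 0 -1; 0.38 -0.92 0 0 0 0 -1; 0.38 -0.92 0 0 0 0 -1; 0.38 -0.92 0 0 0 0 -1; 0.38 -0.92 0 0 0 0 -1",
)

```text
time_s: 3.9
ee_pos: [479.2, 8.2, 231.7]
ee_rot: [1.0, 0.029, 0.0, 0.0]
force: [0.0, 0.4, -0.5]
finger_gap: 0.003
gripper_force: 0.0
```

Call:
jog_arm(
  motion="0.3 -0.95 0 0 0 0 -1; 0.3 -0.95 0 0 0 0 -1; 0.3 -0.95 0 0 0 0 -1; 0.3 -0.95 0 0 0 0 -1; 0.3 -0.95 0 0 0 0 -1",
)

```text
time_s: 4.4
ee_pos: [503.6, 104.7, 231.7]
ee_rot: [1.0, 0.029, 0.0, 0.0]
force: [-0.0, -0.0, -0.8]
finger_gap: 0.005
gripper_force: 0.0
```

Call:
jog_arm(
  motion="0.1 -0.7 0.9 0 0 0 -1; 0.1 -0.7 0.9 0 0 0 -1; 0.1 -0.7 0.9 0 0 0 -1; 0.1 -0.7 0.9 0 0 0 -1; 0 0 0 0 0 0 -1",
)

```text
time_s: 4.9
ee_pos: [507.5, 161.0, 157.8]
ee_rot: [1.0, 0.03, -0.002, 0.0]
force: [0.4, -0.5, 0.1]
finger_gap: 0.005
gripper_force: 0.0
```

Run:
```python
from h import *
s=manip.state(); print(s['ee_pos'])
for n in ['wrist','top','scene']:
    c=camera(n)
    if n=='wrist': save(c,'w1.png')
    for q in ['button_blue','lid_blue']:
        for d in spotter.trace(c,q)[:1]:
            v,u=np.nonzero(d['region'])
            print(n,q,round(d['p'],2),d['bbox'],atz(c,u.mean(),v.mean(),51 if q[0]=='b' else 45).round(1))
    h=cv2.cvtColor(c['img'],cv2.COLOR_RGB2HSV)
    m=cv2.inRange(h,(105,150,60),(130,255,255))
    k,l,st,ce=cv2.connectedComponentsWithStats(m)
    for i in range(1,k):
        if st[i,4]>5: print(' blue',st[i],atz(c,*ce[i],51).round(1),atz(c,*ce[i],45).round(1))
```

```text
[507.49368112 161.0269653  157.84804233]
wrist button_blue 0.94 [277.1, 133.5, 45.8, 34.3] [548.1 174.5  51. ]
wrist lid_blue 0.59 [257.0, 31.6, 85.8, 89.1] [598.  176.2  45. ]
 blue [290  66  22  23 398] [596.8 176.3  51. ] [597.1 176.6  45. ]
 blue [ 277  132   47   33 1494] [547.8 174.7  51. ] [547. 175.  45.]
top lid_blue 0.74 [255.3, 173.2, 20.7, 11.4] [611.6 183.1  45. ]
scene button_blue 0.65 [367.2, 234.5, 14.5, 19.7] [551.9 177.   51. ]
scene lid_blue 0.67 [351.0, 244.8, 28.7, 25.5] [598.4 180.3  45. ]
 blue [367 238  14  12  98] [551.  177.8  51. ] [546.6 175.   45. ]
 blue [360 254   6   4  18] [601.7 180.8  51. ] [597.6 178.1  45. ]
```

View pics/w1.png

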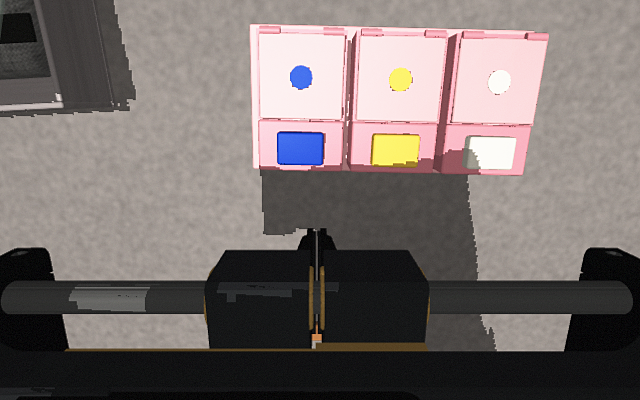

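The blue button is at pixel (300,148), which puts it at about (548, 175). The blue lid's spot is behind it at (301,77). I'll go above the button, slightly in front of its centre.

Call:
jog_arm(
  motion="0.48 -0.15 0.8 0 0 0 -1; 0.48 -0.15 0.8 0 0 0 -1; 0.48 -0.15 0.8 0 0 0 -1; 0.45 -0.13 0.8 0 0 0 -1; 0 0 0.8 0 0 0 -1",
)

```text
time_s: 5.85
ee_pos: [546.9, 173.4, 79.2]
ee_rot: [1.0, 0.028, 0.001, -0.0]
force: [-0.0, -0.4, -0.7]
finger_gap: 0.005
gripper_force: 0.0
```

Call:
jog_arm(
  motion="0 0 0.2 0 0 0 -1; 0 0 0.15 0 0 0 -1; 0 0 0.1 0 0 0 -1; 0 0 0 0 0 0 -1; 0 0 0 0 0 0 -1",
)

```text
time_s: 6.35
ee_pos: [546.1, 173.4, 71.2]
ee_rot: [1.0, 0.028, 0.0, -0.0]
force: [-0.2, -0.4, -1.0]
finger_gap: 0.003
gripper_force: 0.0
```

Call:
jog_arm(
  motion="0 0 0.15 0 0 0 -1; 0 0 0.1 0 0 0 -1; 0 0 0.1 0 0 0 -1; 0 0 0.05 0 0 0 -1; 0 0 0 0 0 0 -1",
)

```text
time_s: 6.85
ee_pos: [546.2, 173.4, 63.2]
ee_rot: [1.0, 0.028, 0.001, -0.0]
force: [-0.9, -0.2, 10.2]
finger_gap: 0.007
gripper_force: 4.6
```

Call:
jog_arm(
  motion="0 0 -0.3 0 0 0 -1; -0.2 0 -0.5 0 0 0 -1; -0.3 0 -0.5 0 0 0 -1; -0.3 0 -0.4 0 0 0 -1; 0 0 0 0 0 0 -1",
)

```text
time_s: 7.35
ee_pos: [529.3, 172.5, 97.9]
ee_rot: [1.0, 0.028, 0.001, -0.0]
force: [0.3, 0.2, 0.2]
finger_gap: 0.002
gripper_force: 0.0
```

Run:
```python
from h import *
w=camera('wrist');s=camera('scene')
print(manip.state()['ee_pos'],manip.state()['force'])
o=np.zeros((600,640,3),np.uint8); o[:400]=w['img']
o[400:,:320]=cv2.resize(s['img'][200:300,300:460],(320,200),interpolation=cv2.INTER_CUBIC)
cv2.imwrite('pics/a1.png',o[:,:,::-1])
```

```text
[529.79976351 172.45766693  96.92890044] [-0.33520634 -0.55525566  0.55513291]
```

View pics/a1.png

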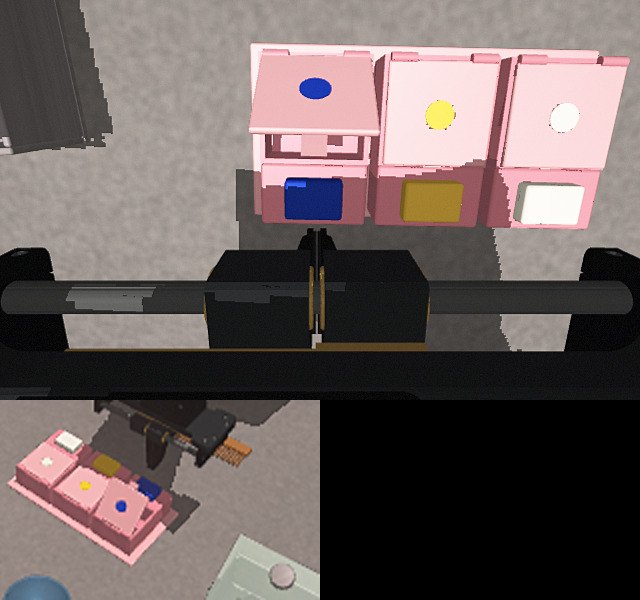

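The lid stands ajar, with its edge at wrist picture row 131, and the yellow and white lids are shut. Next I'll push the lid's edge back while rising along its arc.

Call:
jog_arm(
  motion="0.4 0 0 0 0 0 -1; 0.4 0 0 0 0 0 -1; 0.4 0 0 0 0 0 -1; 0.4 0 0 0 0 0 -1; 0.3 0 -0.1 0 0 0 -1",
)

```text
time_s: 7.95
ee_pos: [568.6, 174.5, 98.2]
ee_rot: [1.0, 0.028, -0.0, 0.0]
force: [-1.2, -0.1, 0.6]
finger_gap: 0.005
gripper_force: 0.3
```

Call:
jog_arm(
  motion="0.3 0 -0.15 0 0 0 -1; 0.3 0 -0.15 0 0 0 -1; 0.3 0 -0.15 0 0 0 -1; 0.3 0 -0.1 0 0 0 -1; 0.3 0 -0.1 0 0 0 -1",
)

```text
time_s: 8.45
ee_pos: [598.3, 176.3, 111.9]
ee_rot: [1.0, 0.028, 0.0, 0.0]
force: [-0.4, -0.9, 0.1]
finger_gap: 0.003
gripper_force: 0.1
```

Call:
jog_arm(
  motion="0.35 0 0 0 0 0 -1; 0.35 0 0 0 0 0 -1; 0.35 0 0 0 0 0 -1; 0.35 0 0 0 0 0 -1; 0.25 0 0 0 0 0 -1",
)

```text
time_s: 8.95
ee_pos: [631.3, 178.1, 111.4]
ee_rot: [1.0, 0.028, -0.0, 0.0]
force: [-0.8, -0.5, -0.9]
finger_gap: 0.005
gripper_force: 0.2
```

Run:
```python
from h import *
w=camera('wrist');s=camera('scene')
print(manip.state()['ee_pos'],manip.state()['force'])
o=np.zeros((600,640,3),np.uint8); o[:400]=w['img']
o[400:,:320]=cv2.resize(s['img'][200:300,300:460],(320,200),interpolation=cv2.INTER_CUBIC)
cv2.imwrite('pics/a2.png',o[:,:,::-1])
```

```text
[631.30051406 178.1037622  111.40392329] [ 0.20056415 -0.06634478 -0.96061039]
```

View pics/a2.png

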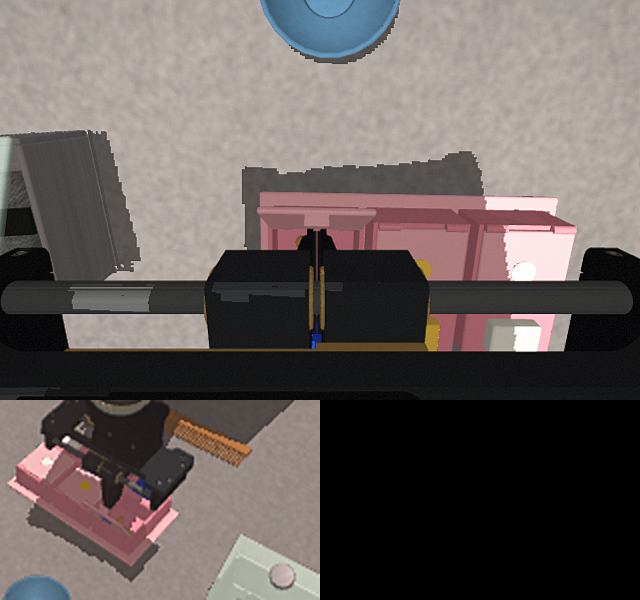

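The lid is now about upright or a little past it, with its edge at wrist picture rows 208–225. I'll push a bit further, then back off and rise.

Call:
jog_arm(
  motion="0.2 0 0 0 0 0 -1; 0.2 0 0 0 0 0 -1; 0.1 0 0 0 0 0 -1; 0 0 0 0 0 0 -1; 0 0 0 0 0 0 -1",
)

```text
time_s: 9.55
ee_pos: [636.7, 178.5, 110.8]
ee_rot: [1.0, 0.028, -0.005, 0.001]
force: [-18.8, -1.6, 5.8]
finger_gap: 0.009
gripper_force: 9.8
```

Call:
jog_arm(
  motion="-0.3 0 0 0 0 0 -1; -0.8 0 -0.2 0 0 0 -1; -1 0 -0.5 0 0 0 -1; -1 0 -0.5 0 0 0 -1; -1 0 -0.5 0 0 0 -1",
)

```text
time_s: 10.05
ee_pos: [558.3, 174.0, 146.0]
ee_rot: [1.0, 0.028, 0.0, 0.0]
force: [0.3, 0.8, 0.6]
finger_gap: 0.003
gripper_force: 0.0
```

Call:
jog_arm(
  motion="-0.8 0 -0.7 0 0 0 -1; -0.8 0 -0.7 0 0 0 -1; -0.5 0 -0.7 0 0 0 -1; 0 0 0 0 0 0 -1; 0 0 0 0 0 0 -1",
)

```text
time_s: 10.55
ee_pos: [517.4, 171.8, 187.7]
ee_rot: [1.0, 0.028, 0.001, -0.0]
force: [-0.5, -0.3, 0.5]
finger_gap: 0.003
gripper_force: 0.0
```

Run:
```python
from h import *
w=camera('wrist');s=camera('scene')
print(manip.state()['ee_pos'],manip.state()['force'])
o=np.zeros((600,640,3),np.uint8); o[:400]=w['img']
o[400:,:320]=cv2.resize(s['img'][200:300,300:460],(320,200),interpolation=cv2.INTER_CUBIC)
cv2.imwrite('pics/a3.png',o[:,:,::-1])
b=np.array([548.,175,0]);ps=[]
f=200/np.tan(np.radians(w['vfov'])/2)
for th in [1.4,1.57,1.7,1.85,2.1]:
    X=np.array([627-58*np.cos(th),177.5,43+58*np.sin(th)])
    p=np.array(w['R'])@X+np.array(w['t']); print(th,(p[0]/p[2]*f+w['cx']).round(),(p[1]/p[2]*f+w['cy']).round())
```

```text
[517.29330733 171.67701738 186.92466747] [-0.18117935 -0.15003125 -0.32267332]
1.4 315.0 59.0
1.57 316.0 42.0
1.7 316.0 29.0
1.85 317.0 15.0
2.1 318.0 -7.0
```

View pics/a3.png

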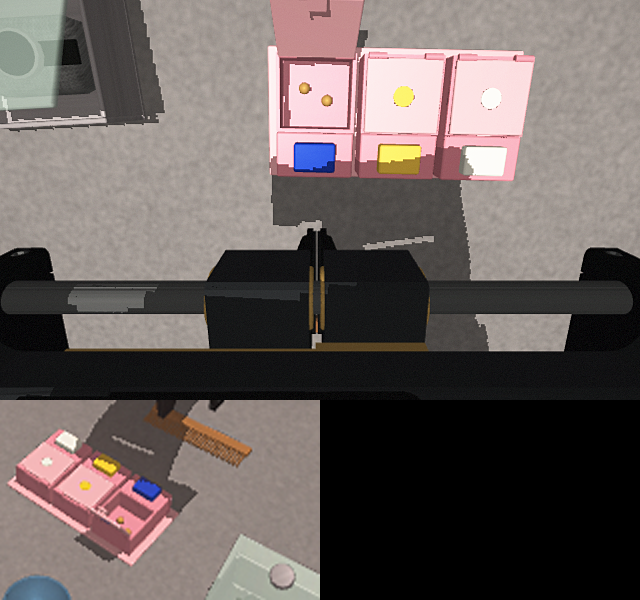

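The lid's edge is off the top of the wrist picture (row < 0), so it is at its stop, about 2.1 rad. The button is up, the yellow and white lids are shut, and the arm is clear.

```bash
python3 -c "
from cell import manip
print(manip.job_done())"
```

```text
the job is handed in; nothing more can be done
None
```

The blue compartment is open: the lid rests past upright at about 2.1 rad by the last picture, the button is up, the white and yellow lids are shut, and the arm is clear; the job was handed in at about 10.7 s of 38 s, and no verdict came back.

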